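Load a reagent cassette into the tilted bay

TASK

Load the blue-capped reagent cassette into the empty lane of the tilted reagent bay: set it upright on the foot of the ramp in line with that lane, then push it up the ramp between the guide rails until it rests against the lane's orange-faced stop, and leave it there. Press it only gently against the stop, which may be clamped anywhere along its slot, and leave the loaded green-capped cassette and everything else on the bench where they are.

Things in the scene. Friction and masses are not known exactly. Their poses are not given: they have to be found in the camera images.
- cassette_center (a point): centre (half-way up) of the loose cassette to load: upright white block with a blue band, 110 long (its x) x 40 wide (y) x 55 high (z), three blue caps 10 high on top. 0.28 to 0.46 kg. Underside 27.5 below this point, flat end faces 55 away along x; the ends are alike, either may go first. It starts upright on the bench, off the bay's low end
- lane_foot (a point): point on the ramp's surface at the foot of the empty lane, on its centre line: the cassette's middle is set down here (its centre 27.5 along z). x: up the ramp along the lane, 7 degrees above level; y: level, across the lane; z: square to the surface. Bare flat deck from x = -70 to 50, y = -45 to 113, its low edge 12 above the bench. Friction (coefficient 0.5 to 0.72) holds the cassette anywhere on the ramp
- lane_mouth (a point): point on the ramp's surface on the empty lane's centre line, 52 up the lane from lane_foot (same axes), where the steel guide rails begin: 10 high, 6 thick, flaring inwards from 62 apart (inside) here to 45 apart 34 further up, then straight to the top. Pushing the cassette up takes about 2 to 6 N, a little more where it rubs on the rails
- bay: the tilted reagent bay, fixed: grey wedge 360 long (x, rising this way) x 166 wide (y) with two lanes; the empty lane runs along y = -34, the loaded one along y = +34. Origin at the centre of its underside, level. White head plate 83 high across its high end
- bridge (a point): middle of the underside of the white reader bridge over the empty lane, 185 up the lane from lane_foot; axes as the bay (level; x up the lane). The bridge is 30 wide along the lane, 20 thick, its underside 76 above the ramp, so that the cassette passes below it; posts stand outside both lanes
- slot (a point): point on the ramp's surface on the empty lane's centre line, 208 up the lane from lane_foot (same axes): the low end of the slot in which the black stop block with its orange rubber face (stop_rubber_c0) is clamped. Its face lies anywhere from 0 to 40 up the lane from here; where is not measured. The face, 34 wide and up to 25 high, gives 3.5 under 14 N and is rigid after that
- spare_center (a point): bystander: centre of the loaded cassette with green caps in the neighbouring lane (lane centre 68 to +y of the empty lane), same size, resting against its own stop
- rack: bystander: red tube rack, 66 x 150 x 71, with plugged glass tubes up to 160 high; origin at the centre of its underside
- sprayer: bystander: clear spray bottle, 64 diameter, 190 high; origin at the centre of its underside
- brown_bottle: bystander: white holder block 60 x 60 with a brown bottle, 96 high in all; origin at the centre of its underside
- dishes: bystander: stack of three culture dishes, 90 diameter, 43 high; origin at the centre of its underside
- marker: bystander: blue marker pen lying down, 140 long, 13 thick; origin at the centre of its underside
- timer: bystander: white bench timer lying flat, 62 x 75 x 14; origin at the centre of its underside
Things that resemble listed ones, but are neither listed nor needed, are in the scene too. Leave any purple or red look-alike of the part that bears cassette_center alone.

How it is judged:
On the way, in this order (a step that is already met when the one before it is completed fails the run):
1. the cassette stands on the foot of the ramp, in line with the empty lane (x of cassette_center in the frame of lane_foot between -0.04 and 0.06 m and y of cassette_center in the frame of lane_foot between -0.025 and 0.025 m and z of cassette_center in the frame of lane_foot between 0.0225 and 0.0325 m and angle between the x axis of cassette_center and the x axis of lane_foot, either way round below 0.35 rad), for 0.2 s.
2. the cassette has been pushed up against the stop (distance between cassette_center and stop_rubber_c0 below 0.0609 m and y of cassette_center in the frame of lane_foot between -0.006 and 0.006 m and z of cassette_center in the frame of lane_foot between 0.0235 and 0.0315 m), for 0.2 s.
At the end, for the whole second after the job is handed in: the blue-capped cassette stands flat on the ramp in the empty lane, between the rails (within 6 mm of the lane's centre line and 0.08 rad of its direction), with its upper end within 1.5 mm of the orange face of the stop, at rest and let go (all of step 2 and angle between the x axis of cassette_center and the x axis of lane_foot, either way round below 0.08 rad and linear speed of cassette below 0.01 m/s and contact force between cassette and the fingers below 0.05 N); the robot touches nothing.
It fails at once if the cassette is pressed against the stop with more than 15 N (contact force between cassette and stop_rubber_c0 above 15 N).
It fails at once if the cassette is tipped more than 0.6 rad (angle between cassette_center's own z axis and vertical above 0.6 rad).
It fails at once if the cassette is lifted over the rails into the lane instead of being pushed up the ramp (x of cassette_center in the frame of lane_foot between 0.09 and 0.23 m and y of cassette_center in the frame of lane_foot between -0.03 and 0.03 m and z of cassette_center in the frame of lane_foot between 0.04 and 0.075 m).
It fails at once if the green-capped cassette is moved by more than 10 mm (distance of spare_center from where it was at the start of the episode above 0.01 m).
It fails at once if another thing on the bench is moved by more than 20 mm (distance of any of rack, sprayer, brown_bottle, dishes, marker, timer from where it was at the start of the episode above 0.02 m).
It also fails if it takes over 72 s, if anything falls off the work surface, if the arm or the gripper's body presses on something with over 40 N, if the wrist force passes 120 N, or if a joint passes its speed limit or range.

ROBOT

A 6-joint arm with a two-finger parallel gripper is mounted at the origin on the work surface. World frame = base frame: x ahead of the robot, y to its left, z up, the work surface at z = 0. Lengths are in m, angles in rad, forces in N, time in s.
With the tool pointing down it reaches from about 0.25 to 0.775 m from the base axis. Payload 4 kg.
Tool frame: the origin (TCP) lies midway between the tips of the shut fingers; the grasp point (between the pads) lies 19 mm behind it; z points along the fingers, y is the line along which they close (so a half turn about z gives the same grasp; the last joint's range is limited). The gripper opens to 94 mm and grips with 3 to 60 N. Pads are 16 mm wide; open, the fingers measure 119 mm over their backs; the gripper's body (75 mm by 177 mm) begins 78 mm behind the grasp point.
Start: joints at [1.209, 0.087, 1.371, -0, 1.684, -0.103], TCP at [0.141, 0.532, 0.206] pointing down, gripper open.
Joint ranges: [-3.1, 3.1], [-0.76, 2.03], [0.27, 2.55], [-1.08, 4.22], [0.17, 2.65], [-2.57, 2.57]. Speed limits (rad/s): [2.79, 2.79, 3.14, 3.14, 3.14, 3.14].

INTERFACE

Orientations are given as [roll, pitch, yaw] about the fixed x, y, z axes, in that order (R = Rz(yaw) Ry(pitch) Rx(roll)).
In Python, from bench import sensors, eyes, job gives the robot as it stands.
- The arm moves only by the tool arm_command, never from a script. Its argument "series" is a list of rows, each a list of 7 numbers: the opening, from 0 (shut) to 1 (fully open), then the shift along the tool's x, y, z in cm, then the turn, a rotation vector about the tool's x, y, z in rad. In form: [[fingers, dx, dy, dz, wx, wy, wz], ...]. A call has 1 to 20 rows; each row shifts and turns the commanded pose from where the row before left it, along the tool's axes as they then stand; what a row does not reach is not made up. A row lasts 1/10 s, in which the tool goes at most 50 mm and 8.59 degrees, less where a joint would pass 70% of its speed; a pose out of reach is approached as far as the arm can. A call with a gripper value outside its range is refused whole. The fingers move at their own pace and stop on an object; the grip force is fixed at half the most. Time passes only in rows, so rows that do not move let the fingers close. It gives the time, the measured TCP pose, the force and the opening at its end, in the units of the state.
- sensors.get_obs(): the state, without advancing time (a new reading comes with each control period).
- eyes.snapshot(name): name is "scene" or "side" or "wrist"; returns the picture (400x640x3 uint8, blue, green, red); there is no depth.
- eyes.get_calibration(name): a dict with "mtx" (3x3 intrinsics, pixels), "k1" (the pictures are not rectified: a ray, as slopes to the right and down, at radius r is drawn at 1 + k1 r^2 times it, then the intrinsics apply), "R" (3x3) and "t" (3): a world point X has camera coordinates R X + t. Camera axes: x right, y down, z forward; pixel columns grow to the right and rows downward; lengths in m; the calibration is good to about 2 mm. A picture is of the moment at which its call begins: read the wrist's pose just before it. get_calibration takes no time and is no camera call; for the wrist camera it gives the pose at the moment of the call.
- job.close_job(): hands the job in, once; it reports no verdict.
The state is a dict: "time": time; "joint_positions": joint angles; "qvel": joint speeds; "joint_torque": joint torques, N m; "tool_pos": TCP position; "ee_rot": TCP orientation; "wrist_force": force on the tool from outside, world axes, zero at the start; "wrist_torque": the same for the moment, N m; "width": finger opening in m.
Only numpy, scipy, OpenCV 4.12 (cv2) and the standard library are available. Lean on these libraries where they do the work, as an engineer would, in place of code of your own. Each camera call takes 0.05 s, during which the arm holds its last target. There are 200 camera calls.

## Working session

There is one attempt and no reset: what is moved stays moved. The work goes in short steps, Python scripts to look and compute and a tool call to move; the robot and the scene stay as the last step left them, time stands still between calls to the robot, and variables do not carry over. Pictures are saved under pics/ and viewed, on a budget of 10 in all, crops included, one or two more only if the job needs it, and the job is handed in when it is done.

Besides the shell and the picture viewer there is one more tool, called after ">>>" in YAML: its name, and indented under it one key for each argument. arm_command: Moves the arm, as the interface text tells. Its arguments: {"type":"object","properties":{"series":{"type":"array","items":{"type":"array","items":{"type":"number"}}}},"required":["series"]}

```bash
mkdir -p pics; ls; python3 - <<'E'
from bench import sensors, eyes
import cv2,numpy as np
o=sensors.get_obs(); print({k:np.round(v,3) for k,v in o.items()})
for n in("scene","side"):
    cv2.imwrite(f"pics/{n}0.png",eyes.snapshot(n)); c=eyes.get_calibration(n); print(n,{k:np.round(v,4).tolist() for k,v in c.items()})
E
```

```text
pics
{'time': np.float64(0.0), 'joint_positions': array([ 1.209,  0.088,  1.372, -0.   ,  1.684, -0.103]), 'qvel': array([-0.   , -0.   , -0.001, -0.002,  0.001,  0.001]), 'joint_torque': array([ 1.0000e-03, -3.4019e+01, -3.0243e+01,  7.2000e-02,  3.3000e-02,
       -0.0000e+00]), 'tool_pos': array([0.141, 0.531, 0.204]), 'ee_rot': array([-3.139, -0.   ,  2.883]), 'wrist_force': array([ 0.331, -0.241, -0.434]), 'wrist_torque': array([ 0.043, -0.046, -0.021]), 'width': np.float64(0.093)}
scene {'mtx': [[364.0686, 0.0, 326.3979], [0.0, 364.0686, 204.0439], [0.0, 0.0, 1.0]], 'k1': -0.0807, 'R': [[0.7588, 0.6513, 0.0036], [0.5689, -0.6601, -0.4905], [-0.3171, 0.3742, -0.8714]], 't': [-0.4767, -0.2749, 1.2201]}
side {'mtx': [[463.1527, 0.0, 319.8431], [0.0, 463.1527, 193.7631], [0.0, 0.0, 1.0]], 'k1': -0.0647, 'R': [[0.9772, -0.2117, -0.017], [-0.1654, -0.7084, -0.6862], [0.1332, 0.6733, -0.7272]], 't': [-0.5714, 0.1772, 1.3939]}
```

View pics/scene0.png

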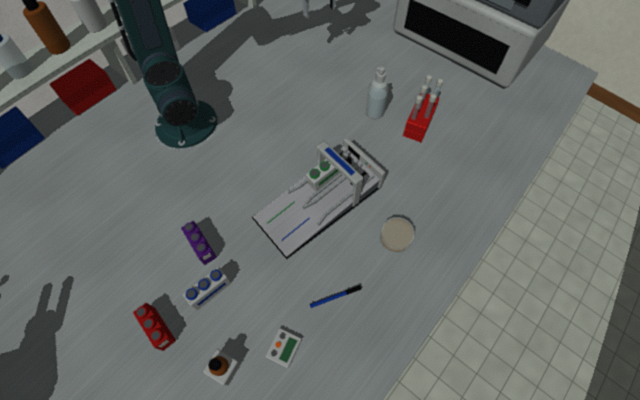

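View pics/side0.png

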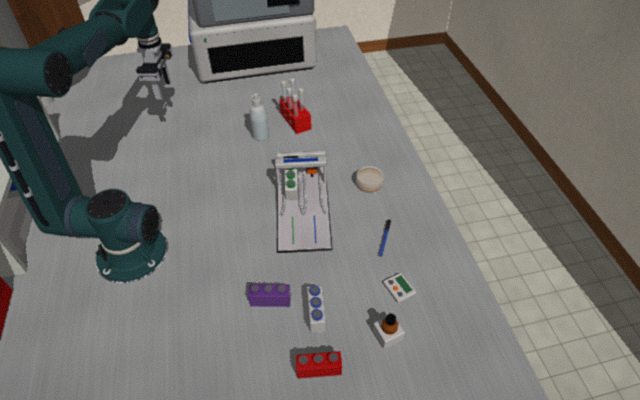

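The scene view has the blue-capped cassette at about (207,288) and the bay's low corners at (253,217) and (288,257). The side view has the caps at (316,290), (316,303) and (317,318), the bay's low edge from (277,250) to (331,249), and the empty lane on the right with its blue centre line and the orange stop at (313,172).

```bash
cat > h.py <<'E'
import numpy as np, cv2
from bench import eyes, sensors
def ray(c,u,v):
    K=np.array(c["mtx"]); R=np.array(c["R"]); t=np.array(c["t"])
    d=np.array([(u-K[0,2])/K[0,0],(v-K[1,2])/K[1,1]]); s=d.copy()
    for _ in range(20): s=d/(1+c["k1"]*(s@s))
    return -R.T@t, R.T@np.array([*s,1.])
def onz(c,u,v,z):
    o,d=ray(c,u,v); return o+d*(z-o[2])/d[2]
def proj(c,X):
    p=np.array(c["R"])@np.asarray(X)+np.array(c["t"]); s=p[:2]/p[2]; s=s*(1+c["k1"]*(s@s)); K=np.array(c["mtx"])
    return s*[K[0,0],K[1,1]]+K[:2,2]
E
python3 - <<'E'
from h import *
for n,box in(("scene",(170,250,240,320)),("side",(295,275,335,340))):
    im=cv2.imread(f"pics/{n}0.png"); c=eyes.get_calibration(n)
    h=cv2.cvtColor(im,cv2.COLOR_BGR2HSV); x0,y0,x1,y1=box
    m=np.zeros(h.shape[:2],np.uint8); m[y0:y1,x0:x1]=cv2.inRange(h,(105,90,60),(125,255,255))[y0:y1,x0:x1]
    k,l,st,ce=cv2.connectedComponentsWithStats(m)
    for i in range(1,k):
        if st[i,4]>15: print(n,st[i,4],ce[i].round(1),onz(c,*ce[i],.063).round(4))
c=eyes.get_calibration("side")
for p in((277,251),(331,250)): print(p,onz(c,*p,.012).round(3))
c=eyes.get_calibration("scene")
for p in((253,217),(288,257)): print(p,onz(c,*p,.01).round(3))
a=cv2.imread("pics/scene0.png")[130:265,240:400];b=cv2.imread("pics/side0.png")[140:260,265:345]
cv2.imwrite("pics/c1.png",np.hstack([cv2.resize(a,None,fx=3,fy=3.7,interpolation=2),cv2.resize(b,None,fx=4,fy=500/120,interpolation=2)[:499]]) )
E
```

```text
scene 65 [215.6 275.1] [ 0.5131 -0.2886  0.063 ]
scene 69 [203.5 284.5] [ 0.5085 -0.3246  0.063 ]
scene 74 [211.7 293.3] [ 0.5404 -0.3256  0.063 ]
scene 72 [191.2 293.6] [ 0.5033 -0.3597  0.063 ]
side 43 [314.5 290.9] [ 0.5082 -0.2916  0.063 ]
side 43 [315.7 303.2] [ 0.5037 -0.3283  0.063 ]
side 42 [316.3 315.3] [ 0.4982 -0.3626  0.063 ]
(277, 251) [ 0.432 -0.102  0.012]
(331, 250) [ 0.59  -0.135  0.012]
(253, 217) [ 0.439 -0.101  0.01 ]
(288, 257) [ 0.598 -0.124  0.01 ]Traceback (most recent call last):
  File "<stdin>", line 14, in <module>
    return _nx.concatenate(arrs, 1, dtype=dtype, casting=casting)
           ~~~~~~~~~~~~~~~^^^^^^^^^^^^^^^^^^^^^^^^^^^^^^^^^^^^^^^
ValueError: all the input array dimensions except for the concatenation axis must match exactly, but along dimension 0, the array at index 0 has size 500 and the array at index 1 has size 499
```

>>> arm_command:
  series:
    - [0.65,0,0,-4,0,0,0]
    - [0.65,0,0,-4,0,0,0]
    - [0.65,-2.38,-3.065,0,0,0,0]
    - [0.65,-2.38,-3.065,0,0,0,0]
    - [0.65,-2.38,-3.065,0,0,0,0]
    - [0.65,-2.38,-3.065,0,0,0,0]
    - [0.65,-2.38,-3.065,0,0,0,0]
    - [0.65,-2.38,-3.065,0,0,0,0]
    - [0.65,-2.38,-3.065,0,0,0,0]
    - [0.65,-2.38,-3.065,0,0,0,0]
    - [0.65,-2.38,-3.065,0,0,0,0]
    - [0.65,-2.38,-3.065,0,0,0,0]
    - [0.65,-2.38,-3.065,0,0,0,0]
    - [0.65,-2.38,-3.065,0,0,0,0]
    - [0.65,-2.38,-3.065,0,0,0,0]
    - [0.65,-2.38,-3.065,0,0,0,0]
    - [0.65,-2.38,-3.065,0,0,0,0]
    - [0.65,-2.38,-3.065,0,0,0,0]
    - [0.65,-2.38,-3.065,0,0,0,0]
    - [0.65,-2.38,-3.065,0,0,0,0]

```text
time: 2.1
tool_pos: [0.4138, -0.1129, 0.285]
ee_rot: [3.141, -0.001, 2.882]
wrist_force: [0.6, 0.4, -0.1]
width: 0.0612
```

>>> arm_command:
  series:
    - [0.65,-2.38,-3.065,0,0,0,0]
    - [0.65,-2.38,-3.065,0,0,0,0]
    - [0.65,-2.38,-3.065,0,0,0,0]
    - [0.65,-2.38,-3.065,0,0,0,0]
    - [0.65,-2.38,-3.065,0,0,0,0]
    - [0.65,-2.38,-3.065,0,0,0,0]
    - [0.65,0,0,0,0,0,0.12]
    - [0.65,0,0,0,0,0,0.12]
    - [0.65,0,0,0,0,0,0.12]
    - [0.65,0,0,0,0,0,0.12]
    - [0.65,0,0,0,0,0,0.12]
    - [0.65,0,0,0,0,0,0.12]
    - [0.65,0,0,0,0,0,0.12]
    - [0.65,0,0,0,0,0,0.12]
    - [0.65,0,0,0,0,0,0.12]
    - [0.65,0,0,0,0,0,0.12]
    - [0.65,0,0,0,0,0,0.12]
    - [0.65,0,0,0,0,0,0.13]
    - [0.65,0,0,0,0,0,0]
    - [0.65,0,0,0,0,0,0]

```text
time: 4.1
tool_pos: [0.5046, -0.3255, 0.2849]
ee_rot: [-3.141, -0.001, 1.435]
wrist_force: [0.3, 0.4, -0.3]
width: 0.0615
```

```bash
python3 - <<'E'
from h import *
o=sensors.get_obs(); c=eyes.get_calibration("wrist"); im=eyes.snapshot("wrist"); cv2.imwrite("pics/w1.png",im)
print(o["time"],o["tool_pos"],o["ee_rot"],o["joint_positions"],"cam",-np.array(c["R"]).T@c["t"],np.array(c["R"])[2])
a=cv2.imread("pics/scene0.png")[130:265,240:400];b=cv2.imread("pics/side0.png")[140:260,265:345]
cv2.imwrite("pics/c1.png",np.hstack([cv2.resize(a,(480,500),interpolation=2),cv2.resize(b,(320,500),interpolation=2)]))
E
```

```text
4.1 [ 0.50459281 -0.32551336  0.28494067] [-3.14079015e+00 -5.32748449e-04  1.43549870e+00] [-6.67352620e-01  2.02089302e-01  1.08522601e+00  5.41646104e-05
  1.85523918e+00 -5.32040036e-01] cam [ 0.51369408 -0.25959813  0.46268223] [-0.031456   -0.22455348 -0.97395393]
```

View pics/w1.png

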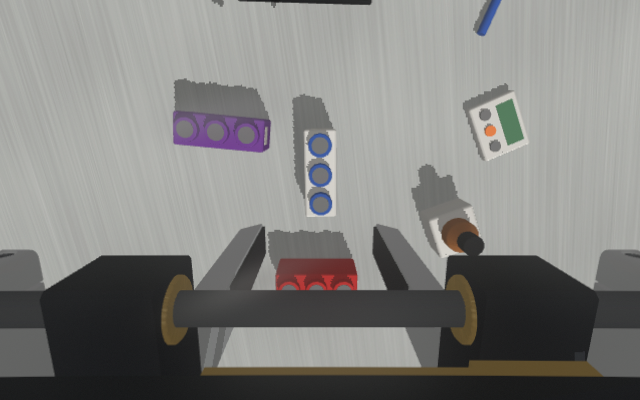

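Wrist view: the caps are at (319,145), (320,175) and (320,203), with the cassette's top outline between columns 305 and 335. The bay's low edge is just in frame at the top, and the purple and red look-alikes are clear of the fingers.

```bash
python3 - <<'E'
from h import *
c=eyes.get_calibration("wrist")
P=[onz(c,*p,.065) for p in((319.5,145),(320,175),(320,203.5))]
print(np.round(P,4)); d=P[0]-P[2]; print(np.degrees(np.arctan2(d[1],d[0])),np.linalg.norm(d))
Q=[onz(c,*p,.055) for p in((306,131),(335,131),(306,216),(335,216))];print(np.round(Q,4),np.mean(Q,0))
for p in((240,-0.5),(371,3)): print(onz(c,*p,.006).round(3))
for p in((270,152),(270,122)): print('purple',onz(c,*p,.03).round(3))
E
```

```text
[[ 0.5107 -0.2863  0.065 ]
 [ 0.5064 -0.3218  0.065 ]
 [ 0.5017 -0.3569  0.065 ]]
82.74625266928453 0.07117969335451686
[[ 0.4968 -0.2683  0.055 ]
 [ 0.5313 -0.273   0.055 ]
 [ 0.4815 -0.3732  0.055 ]
 [ 0.5181 -0.3782  0.055 ]] [ 0.50691082 -0.32316431  0.055     ]
[ 0.437 -0.102  0.006]
[ 0.596 -0.127  0.006]
purple [ 0.446 -0.289  0.03 ]
purple [ 0.452 -0.252  0.03 ]
```

View pics/c1.png

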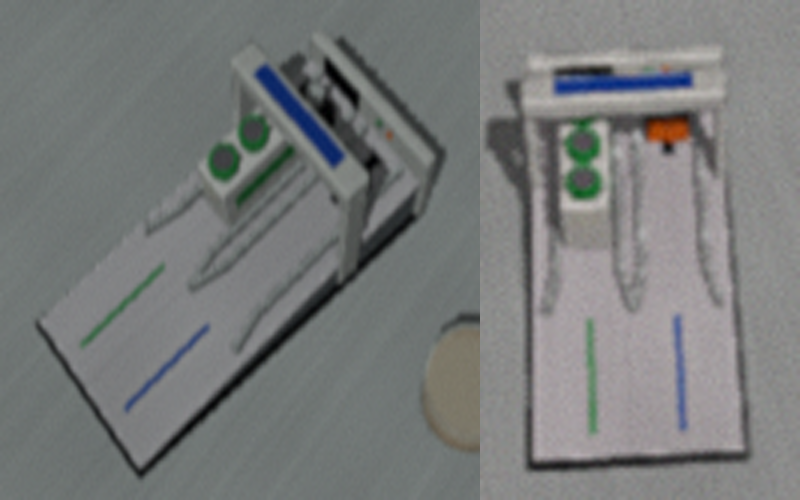

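>>> arm_command:
  series:
    - [0.65,0.28,0.2,3,0,0,0]
    - [0.65,0,0,4,0,0,0]
    - [0.65,0,0,4,0,0,0]
    - [0.65,0,0,4,0,0,0]
    - [0.65,0,0,4,0,0,0]
    - [0.65,0,0,3,0,0,0]
    - [0.65,0,0,2,0,0,0]
    - [0.65,0,0,2,0,0,0]
    - [0.65,0,0,1,0,0,0]
    - [0.65,0,0,0,0,0,0]
    - [0.2,0,0,0,0,0,0]
    - [0.2,0,0,0,0,0,0]
    - [0.2,0,0,0,0,0,0]
    - [0.2,0,0,0,0,0,0]
    - [0.2,0,0,0,0,0,0]
    - [0.2,0,0,0,0,0,0]

```text
time: 5.75
tool_pos: [0.5067, -0.3235, 0.017]
ee_rot: [-3.141, 0.001, 1.433]
wrist_force: [-3.0, 1.0, 6.3]
width: 0.04
```

```bash
python3 - <<'E'
from h import *
A=eyes.get_calibration("scene");B=eyes.get_calibration("side")
def tri(p,q):
    (o,d),(e,f)=ray(A,*p),ray(B,*q); s=np.linalg.lstsq(np.c_[d,-f],e-o,rcond=None)[0]
    x,y=o+d*s[0],e+f*s[1]; return (x+y)/2,np.linalg.norm(x-y)
sc=lambda u,v:(240+u/3,130+v/500*135); sd=lambda u,v:(265+(u-480)/4,140+v/500*120)
for n,p,q in(("blue low",(125,410),(683,430)),("blue high",(208,327),(679,317)),("green low",(82,346),(592,433)),("green high",(163,265),(590,320)),("cornerL",(40,322),(531,458)),("cornerR",(140,468),(747,452))):
    print(n,*[np.round(r,4) for r in tri(sc(*p),sd(*q))], onz(A,*sc(*p),.02).round(3),onz(B,*sd(*q),.02).round(3))
o=sensors.get_obs();print(o["tool_pos"],o["width"])
E
```

```text
blue low [ 0.5516 -0.0997  0.0103] 0.0023 [ 0.556 -0.103  0.02 ] [ 0.55  -0.106  0.02 ]
blue high [ 0.5683 -0.0036  0.0228] 0.0007 [ 0.567 -0.003  0.02 ] [ 0.569 -0.001  0.02 ]
green low [ 0.4844 -0.0881  0.0114] 0.0028 [ 0.489 -0.091  0.02 ] [ 0.483 -0.093  0.02 ]
green high [0.4998 0.0082 0.0237] 0.0011 [0.499 0.009 0.02 ] [0.5   0.012 0.02 ]
cornerL [ 0.4368 -0.0981  0.0077] 0.0047 [ 0.445 -0.103  0.02 ] [ 0.435 -0.105  0.02 ]
cornerR [ 0.5937 -0.1244  0.0057] 0.0017 [ 0.598 -0.127  0.02 ] [ 0.592 -0.136  0.02 ]
[ 0.50666157 -0.32354149  0.01698712] 0.04000157846462809
```

>>> arm_command:
  series:
    - [0.2,0,0,-1,0,0,0]
    - [0.2,0,0,-2.3,0,0,0]
    - [0.2,0,0,-3,0,0,0]
    - [0.2,0,0,-3,0,0,0]
    - [0.2,0,0,-1,0,0,0]
    - [0.2,1.5,0.07,0,0,0,0]
    - [0.2,2.5,0.2,0,0,0,0]
    - [0.2,3.5,0.2,0,0,0,0]
    - [0.2,3.5,0.2,0,0,0,0]
    - [0.2,3.5,0.2,0,0,0,0]
    - [0.2,3.5,0.2,0,0,0,0]
    - [0.2,3.5,0.2,0,0,0,0]
    - [0.2,2.5,0.1,0,0,0,0]
    - [0.2,1.5,0.1,0,0,0,0]
    - [0.2,1,0,0,0,0.03,0.028]
    - [0.2,0,0,0,0,0.03,0]
    - [0.2,0,0,0,0,0.032,0]
    - [0.2,0,0,0,0,0.03,0]
    - [0.2,0,0,0,0,0,0]
    - [0.2,0,0,0,0,0,0]

```text
time: 7.75
tool_pos: [0.5579, -0.0639, 0.1183]
ee_rot: [-3.141, -0.122, 1.402]
wrist_force: [-0.1, -0.5, -4.7]
width: 0.0398
```

```bash
cat >> h.py <<'E'
from scipy.spatial.transform import Rotation as Ro
a=np.radians(80.5); s7,c7=np.sin(np.radians(7)),np.cos(np.radians(7)); u=np.array([np.cos(a),np.sin(a),0])
L=np.c_[u*c7+[0,0,s7],[-np.sin(a),np.cos(a),0],-u*s7+[0,0,c7]]; F=np.array([.560,-.048,.0205])
def lane():
    o=sensors.get_obs(); T=Ro.from_euler("xyz",o["ee_rot"]).as_matrix()
    print("t",o["time"],"lane pos mm",(L.T@(o["tool_pos"]-F)*1e3).round(1),"force lane",(L.T@o["wrist_force"]).round(2),"rotvec to align (tool)",Ro.from_matrix(T.T@L@np.diag([1,-1,-1])).as_rotvec().round(3),"w",round(float(o["width"]),4))
    return T
E
python3 - <<'E'
from h import *
lane(); im=eyes.snapshot("wrist"); cv2.imwrite("pics/w2.png",im)
c=eyes.get_calibration("wrist")
for X in((0,0,0),(52,-31,0),(52,31,0),(86,22.5,10),(86,-22.5,10),(-70,0,0)): print(X,proj(c,F+L@(np.array(X)/1e3)).round(0))
E
```

```text
t 7.75 lane pos mm [-4.  -0.5 99. ] force lane [-1.11 -0.02 -4.59] rotvec to align (tool) [-0.     0.    -0.003] w 0.0398
(0, 0, 0) [318. 197.]
(52, -31, 0) [356. 135.]
(52, 31, 0) [280. 135.]
(86, 22.5, 10) [288.  90.]
(86, -22.5, 10) [347.  90.]
(-70, 0, 0) [318. 273.]
```

View pics/w2.png

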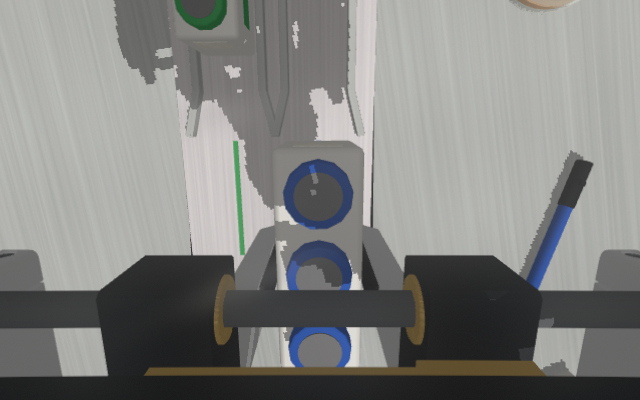

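Wrist view: the rails' lower ends are at (278,135) and (360,135), against (280,135) and (356,135) predicted, so the lane frame is good to about 1–2 mm. The cassette hangs straight in the grip, in line with the lane.

>>> arm_command:
  series:
    - [0.2,0,0,2,0,0,0]
    - [0.2,0,0,2,0,0,0]
    - [0.2,0,0,1.5,0,0,0]
    - [0.2,0,0,1,0,0,0]
    - [0.2,0,0,0.8,0,0,0]
    - [0.2,0,0,0.5,0,0,0]
    - [0.2,0,0,0.2,0,0,0]
    - [0.2,0,0,0,0,0,0]

```text
time: 8.6
tool_pos: [0.5599, -0.0531, 0.0393]
ee_rot: [3.142, -0.122, 1.405]
wrist_force: [-0.4, -0.9, -4.7]
width: 0.04
```

```bash
python3 -c "
from h import *
lane()"
```

```text
t 8.6 lane pos mm [-2.7 -0.7 19.3] force lane [-1.52  0.21 -4.5 ] rotvec to align (tool) [ 0.  0. -0.] w 0.04
```

>>> arm_command:
  series:
    - [0.2,0,0,0.1,0,0,0]
    - [0.2,0,0,0.1,0,0,0]
    - [0.2,0,0,0,0,0,0]

```text
time: 8.9
tool_pos: [0.5601, -0.0529, 0.0376]
ee_rot: [3.141, -0.122, 1.405]
wrist_force: [0.3, 1.3, -3.7]
width: 0.0398
```

>>> arm_command:
  series:
    - [0.2,0,0,0.1,0,0,0]
    - [0.2,0,0,0,0,0,0]

```text
time: 9.1
tool_pos: [0.5602, -0.0529, 0.0376]
ee_rot: [3.141, -0.122, 1.405]
wrist_force: [-2.4, -0.5, 4.5]
width: 0.04
```

>>> arm_command:
  series:
    - [0.62,0,0,0,0,0,0]
    - [0.62,0,0,0,0,0,0]
    - [0.62,0,0,0,0,0,0]
    - [0.62,0,0,0,0,0,0]
    - [0.62,0,0,0,0,0,0]
    - [0.62,0,0,-1,0,0,0]
    - [0.62,0,0,-3,0,0,0]
    - [0.62,0,0,-3,0,0,0]
    - [0.62,0,0,-2,0,0,0]
    - [0.0,-3,0.05,0,0,0,0]
    - [0.0,-4,0,0,0,0,0]
    - [0.0,-2,0,0,0,0,0]
    - [0.0,0,0,0,0,0,0]
    - [0.0,0,0,0,0,0,0]

```text
time: 10.5
tool_pos: [0.5438, -0.1515, 0.115]
ee_rot: [3.141, -0.123, 1.404]
wrist_force: [-0.6, -0.1, 0.9]
width: 0.0217
```

```bash
python3 - <<'E'
from h import *
lane(); im=eyes.snapshot("wrist"); cv2.imwrite("pics/w3.png",im)
c=eyes.get_calibration("wrist")
for X in((-58,0,55),(52,-31,0),(52,31,0),(52,52,55),(208,0,10),(248,0,10)): print(X,proj(c,F+L@(np.array(X)/1e3)).round(0))
E
```

```text
t 10.5 lane pos mm [-92.5  -1.1 106.6] force lane [-0.11  0.52  0.96] rotvec to align (tool) [ 0.    -0.001 -0.001] w 0.0217
(-58, 0, 55) [317. 170.]
(52, -31, 0) [357.  19.]
(52, 31, 0) [277.  19.]
(52, 52, 55) [232.  -8.]
(208, 0, 10) [ 317. -262.]
(248, 0, 10) [ 317. -352.]
```

View pics/w3.png

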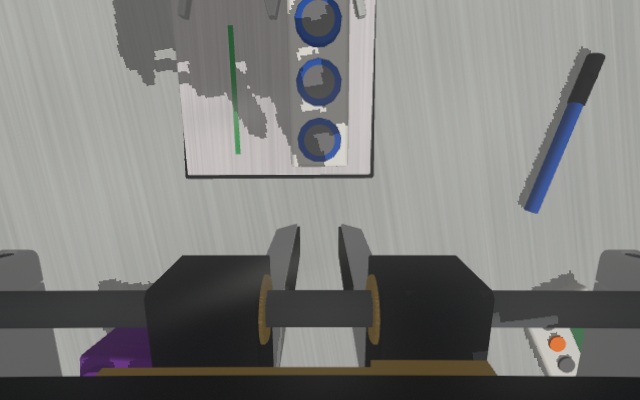

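The cassette stands on the foot with its caps along columns 318–320, in line with the lane, its low end at row 165 and the fingers clear. Next I lower the shut fingers behind it and estimate where the stop is.

>>> arm_command:
  series:
    - [0,0,0,3,0,0,0]
    - [0,0,0,3,0,0,0]
    - [0,0,0,2,0,0,0]
    - [0,0,0,1,0,0,0]
    - [0,0,0,0.4,0,0,0]
    - [0,1.0,0,0,0,0,0]
    - [0,1.0,0,0,0,0,0]
    - [0,0,0,0,0,0,0]

```text
time: 11.35
tool_pos: [0.5501, -0.1195, 0.0254]
ee_rot: [3.139, -0.122, 1.407]
wrist_force: [0.6, 0.1, 0.2]
width: 0.0004
```

```bash
python3 - <<'E'
from h import *
lane()
c=eyes.get_calibration("side")
for s in(208,218,228,238,248): print(s,[proj(c,F+L@(np.array((s,0,z))/1e3)).round(1) for z in(0,5,25)])
im=cv2.imread("pics/side0.png"); h=cv2.cvtColor(im,cv2.COLOR_BGR2HSV); m=cv2.inRange(h,(3,150,80),(18,255,255))
ys,xs=np.nonzero(m[160:190,295:335]); print("orange",xs.min()+295,xs.max()+295,ys.min()+160,ys.max()+160,[(r,int((m[r,295:335]>0).sum())) for r in range(165,180)])
E
```

```text
t 11.35 lane pos mm [-71.1  -2.   13.6] force lane [ 0.25 -0.58  0.16] rotvec to align (tool) [0.002 0.    0.002] w 0.0004
208 [array([312.5, 175. ]), array([312.4, 174. ]), array([312.3, 170.2])]
218 [array([312.4, 172.6]), array([312.3, 171.7]), array([312.2, 167.9])]
228 [array([312.2, 170.3]), array([312.2, 169.4]), array([312.1, 165.5])]
238 [array([312.1, 168. ]), array([312.1, 167.1]), array([311.9, 163.2])]
248 [array([312. , 165.7]), array([312. , 164.8]), array([311.8, 161. ])]
orange 307 316 169 174 [(165, 0), (166, 0), (167, 0), (168, 0), (169, 9), (170, 10), (171, 10), (172, 10), (173, 7), (174, 1), (175, 0), (176, 0), (177, 0), (178, 0), (179, 0)]
```

>>> arm_command:
  series:
    - [0,0.3,-0.15,0,0,0,0]
    - [0,0.3,0,0,0,0,0]
    - [0,0.5,0,0,0,0,0]
    - [0,0.7,0,0,0,0,0]
    - [0,0.7,0,0,0,0,0]
    - [0,0.7,0,0,0,0,0]
    - [0,0.7,0,0,0,0,0]
    - [0,0.7,0,0,0,0,0]
    - [0,0.7,0,0,0,0,0]
    - [0,0.7,0,0,0,0,0]
    - [0,0.5,0,0,0,0,0]
    - [0,0.3,0,0,0,0,0]

```text
time: 12.55
tool_pos: [0.5589, -0.0549, 0.0325]
ee_rot: [3.141, -0.12, 1.405]
wrist_force: [-0.2, -6.1, 2.3]
width: 0.0006
```

```bash
python3 - <<'E'
from h import *
lane(); im=eyes.snapshot("side")[140:290,250:370]; cv2.imwrite("pics/s4.png",cv2.resize(im,None,fx=4,fy=4,interpolation=2))
E
```

```text
t 12.55 lane pos mm [-5.4 -0.  12.8] force lane [-5.77 -0.81  3.  ] rotvec to align (tool) [ 0.001  0.002 -0.   ] w 0.0006
```

View pics/s4.png

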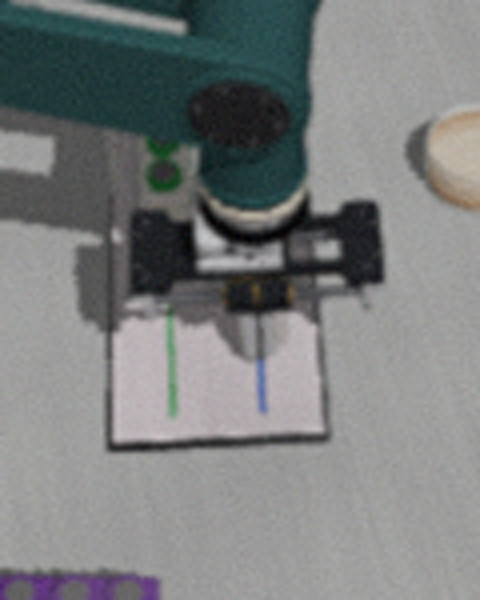

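The side view shows the fingers centred on the blue lane line at (262,360) in the crop, with the cassette moving up ahead of them at a push of about 5.8 N.

>>> arm_command:
  series:
    - [0,0.4,0,0,0,0,0]
    - [0,0.6,0,0,0,0,0]
    - [0,0.7,0,0,0,0,0]
    - [0,0.7,0,0,0,0,0]
    - [0,0.7,0,0,0,0,0]
    - [0,0.7,0,0,0,0,0]
    - [0,0.7,0,0,0,0,0]
    - [0,0.7,0,0,0,0,0]
    - [0,0.6,0,0,0,0,0]
    - [0,0.5,0,0,0,0,0]
    - [0,0.4,0,0,0,0,0]
    - [0,0.3,0,0,0,0,0]
    - [0,0.3,0,0,0,0,0]

```text
time: 13.9
tool_pos: [0.5706, 0.0162, 0.0413]
ee_rot: [3.141, -0.12, 1.404]
wrist_force: [-2.0, -5.6, 3.2]
width: 0.0002
```

```bash
python3 - <<'E'
from h import *
lane()
E
```

```text
t 13.9 lane pos mm [67.1  0.1 12.7] force lane [-5.46  1.    3.85] rotvec to align (tool) [ 0.001  0.003 -0.001] w 0.0002
```

>>> arm_command:
  series:
    - [0,0.2,0,0,0,0,0]
    - [0,0.2,0,0,0,0,0]
    - [0,0.2,0,0,0,0,0]
    - [0,0.2,0,0,0,0,0]
    - [0,0.2,0,0,0,0,0]
    - [0,0.1,0,0,0,0,0]
    - [0,0.1,0,0,0,0,0]

```text
time: 14.6
tool_pos: [0.5725, 0.0278, 0.0428]
ee_rot: [3.141, -0.12, 1.404]
wrist_force: [-1.7, -7.1, 3.4]
width: 0.0007
```

>>> arm_command:
  series:
    - [0,0.1,0,0,0,0,0]
    - [0,0.1,0,0,0,0,0]
    - [0,0,0,0,0,0,0]

```text
time: 14.9
tool_pos: [0.5729, 0.0299, 0.0431]
ee_rot: [3.141, -0.12, 1.404]
wrist_force: [-0.8, -6.0, 2.8]
width: 0.0004
```

>>> arm_command:
  series:
    - [0,0.1,0,0,0,0,0]
    - [0,0.1,0,0,0,0,0]
    - [0,0,0,0,0,0,0]

```text
time: 15.2
tool_pos: [0.5732, 0.0318, 0.0433]
ee_rot: [3.141, -0.12, 1.404]
wrist_force: [-0.7, -6.6, 3.4]
width: 0.0003
```

>>> arm_command:
  series:
    - [0,0.1,0,0,0,0,0]
    - [0,0.1,0,0,0,0,0]
    - [0,0,0,0,0,0,0]

```text
time: 15.5
tool_pos: [0.5735, 0.0338, 0.0435]
ee_rot: [3.141, -0.12, 1.404]
wrist_force: [-0.9, -6.8, 3.2]
width: 0.0004
```

>>> arm_command:
  series:
    - [0,0.1,0,0,0,0,0]
    - [0,0.1,0,0,0,0,0]
    - [0,0,0,0,0,0,0]

```text
time: 15.8
tool_pos: [0.5738, 0.0357, 0.0437]
ee_rot: [3.141, -0.12, 1.404]
wrist_force: [-1.5, -6.4, 3.7]
width: 0.0003
```

>>> arm_command:
  series:
    - [0,0.1,0,0,0,0,0]
    - [0,0.1,0,0,0,0,0]
    - [0,0,0,0,0,0,0]

```text
time: 16.1
tool_pos: [0.5742, 0.0376, 0.044]
ee_rot: [3.141, -0.12, 1.404]
wrist_force: [-2.4, -6.3, 4.1]
width: 0.0005
```

>>> arm_command:
  series:
    - [0,0.1,0,0,0,0,0]
    - [0,0.1,0,0,0,0,0]
    - [0,0,0,0,0,0,0]

```text
time: 16.4
tool_pos: [0.5745, 0.0396, 0.0442]
ee_rot: [3.141, -0.12, 1.404]
wrist_force: [-1.2, -6.9, 3.2]
width: 0.0006
```

>>> arm_command:
  series:
    - [0,0.1,0,0,0,0,0]
    - [0,0.1,0,0,0,0,0]
    - [0,0,0,0,0,0,0]

```text
time: 16.7
tool_pos: [0.5747, 0.0405, 0.0444]
ee_rot: [3.141, -0.118, 1.404]
wrist_force: [-2.3, -8.5, 3.7]
width: 0.0003
```

>>> arm_command:
  series:
    - [0,0.1,0,0,0,0,0]
    - [0,0.1,0,0,0,0,0]
    - [0,0,0,0,0,0,0]

```text
time: 17.0
tool_pos: [0.5749, 0.0412, 0.0445]
ee_rot: [3.141, -0.115, 1.404]
wrist_force: [-1.9, -12.0, 2.9]
width: 0.0004
```

The stop was reached at TCP y ≈ 0.040: the advance per step shrank and the force rose to about 12 N, of which about 6.5 N is sliding friction. I'm backing off slowly.

>>> arm_command:
  series:
    - [0,-0.05,0,0,0,0,0]
    - [0,-0.1,0,0,0,0,0]
    - [0,-0.1,0,0,0,0,0]
    - [0,-0.1,0,0,0,0,0]
    - [0,-0.1,0,0,0,0,0]
    - [0,-0.1,0,0,0,0,0]
    - [0,-0.1,0,0,0,0,0]
    - [0,-0.1,0,0,0,0,0]
    - [0,-0.1,0,0,0,0,0]
    - [0,-0.3,0,0,0,0,0]
    - [0,-1,0,0,0,0,0]
    - [0,-2,0,0,0,0,0]
    - [0,-3,0,0,0,0,0]
    - [0,-3,0,-2,0,0,0]
    - [0,-3,0,-3,0,0,0]
    - [0,-2,0,-4,0,0,0]
    - [0,-1,0,-4,0,0,0]
    - [0,0,0,0,0,0,0]
    - [0,0,0,0,0,0,0]

```text
time: 18.9
tool_pos: [0.5463, -0.13, 0.1547]
ee_rot: [3.139, -0.121, 1.404]
wrist_force: [-0.2, -0.2, -1.0]
width: 0.0006
```

```bash
python3 - <<'E'
from h import *
lane(); w=eyes.snapshot("wrist")[0:240,160:480]; s=eyes.snapshot("side")[140:260,265:345]
cv2.imwrite("pics/f5.png",np.hstack([cv2.resize(w,(480,400)),cv2.resize(s,(320,400),interpolation=2)]))
c=eyes.get_calibration("wrist")
for X in((100,20,55),(100,-20,55),(100,0,55),(118.5,0,65)): print(X,proj(c,F+L@(np.array(X)/1e3)).round(0))
E
```

```text
t 18.9 lane pos mm [-66.2  -0.  143.3] force lane [-0.39  0.13 -0.93] rotvec to align (tool) [ 0.002  0.001 -0.001] w 0.0006
(100, 20, 55) [293. -24.]
(100, -20, 55) [350. -24.]
(100, 0, 55) [321. -24.]
(118.5, 0, 65) [321. -63.]
```

View pics/f5.png

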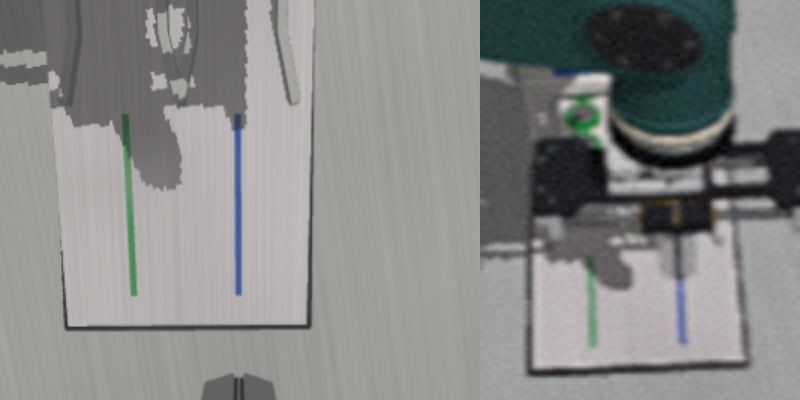

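In this view the cassette is out of frame above the wrist picture and the arm hides it in the side view. I'll go up and forward for a proper check.

>>> arm_command:
  series:
    - [0,0,0,-4,0,0,0]
    - [0,2,0,-4,0,0,0]
    - [0,3,0,-3,0,0,0]
    - [0,3,0,0,0,0,0]
    - [0,1,0,0,0,0,0]
    - [0,0,0,0,0,0,0]
    - [0,0,0,0,0,0,0]

```text
time: 19.7
tool_pos: [0.5578, -0.0541, 0.2712]
ee_rot: [-3.137, -0.122, 1.405]
wrist_force: [-0.5, 0.7, 0.1]
width: 0.0004
```

```bash
python3 - <<'E'
from h import *
lane(); w=eyes.snapshot("wrist"); cv2.imwrite("pics/w6.png",cv2.resize(w[0:200,160:480],None,fx=2.5,fy=2.5,interpolation=2))
c=eyes.get_calibration("wrist")
f=lambda X:((proj(c,F+L@(np.array(X)/1e3))-[160,0])*2.5).round(0)
for X in((100,20,55),(100,-20,55),(210,-20,55),(210,20,55),(118.5,0,65),(154,0,65),(210,-17,25)): print(X,f(X))
E
```

```text
t 19.7 lane pos mm [ 24.2   1.2 249.6] force lane [0.66 0.62 0.06] rotvec to align (tool) [-0.005  0.001 -0.   ] w 0.0004
(100, 20, 55) [355. 281.]
(100, -20, 55) [447. 280.]
(210, -20, 55) [451.  -4.]
(210, 20, 55) [351.  -4.]
(118.5, 0, 65) [401. 234.]
(154, 0, 65) [401. 142.]
(210, -17, 25) [440.  21.]
```

View pics/w6.png

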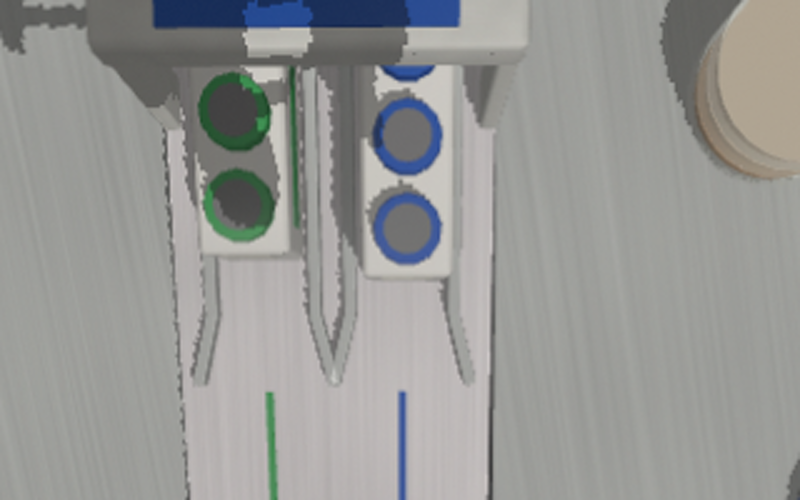

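The cassette's rear edge is at row 278, which puts its front at about 211 up the lane, where the stop was seen. It is square between the rails and about 2 mm off the centre line, within the rails' play. The green-capped cassette shows no disturbance.

```bash
python3 -c "
from bench import job; print(job.close_job())"
```

```text
the job is handed in; nothing more can be done
None
```

I loaded the blue-capped cassette into the empty lane and handed the job in at about 20 s of the 72 s allowed. I gripped it, set it on the foot of the ramp at a 7° tilt in line with the lane, and let go. I then pushed it up between the rails with the shut fingers until it met the stop, backed off slowly and moved clear.

- **Contact with the stop:** sliding took about 6–7 N. At the stop the force rose to about 12 N and the advance per step shrank. That leaves roughly 5–6 N on the rubber, well under the 15 N limit.
- **Final position:** the last wrist picture puts the cassette's front at about 211 mm up the lane, against 208–215 mm for the stop in the side view. It stands square between the rails, about 2 mm off the centre line. The green-capped cassette and everything else in view look undisturbed.
- **Not checked:** the bridge hides the contact, so I did not see the gap between the cassette and the orange face. That it is within 1.5 mm is inferred from the force, the finger position and the slow release. One earlier check picture missed the cassette, so I took another.

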